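Set up and wind a musical box with turned figures

ROBOT

A 6-joint arm with a two-finger parallel gripper is mounted at the origin on the work surface. World frame = base frame: x ahead of the robot, y to its left, z up, the work surface at z = 0. Lengths are in mm, angles in rad, forces in N, time in s.
With the tool pointing down it reaches from about 350 to 950 mm from the base axis. Payload 17.4 kg.
Tool frame: the origin (TCP) lies on the centre line of the jaws, within the pads' length; the fingertips stand 22 mm ahead of it and the grasp point (between the pads) lies 3 mm ahead of it (arm.nose_length is the distance from the TCP to the fingertips, in mm); z points along the fingers, y is the line along which they close (so a half turn about z gives the same grasp; the last joint's range is limited). The gripper opens to 93 mm and grips with 3 to 60 N. Pads are 15 mm wide; open, the fingers measure 128 mm over their backs; the gripper's body (75 mm by 188 mm) begins 65 mm behind the grasp point.
Start: joints at [-1.186, 0.116, 1.442, -0, 1.584, -0.038], TCP at [276.955, -615.572, 240.646] pointing down, gripper open.
Joint ranges: [-2.83, 2.83], [-0.83, 2.19], [0.07, 2.5], [-1.14, 4.28], [0.01, 3], [-2.97, 2.97]. Speed limits (rad/s): [1.89, 1.89, 2.22, 3.14, 3.14, 3.14].

INTERFACE

Orientations are given as a unit quaternion [x, y, z, w].
In Python, from plant import arm, optics, job gives the robot as it stands.
- The arm moves only by the tool arm_command, never from a script. Its argument "moves" is a list of rows, each an object with "slide": the shift along the world's x, y, z normalised to -1 to 1, where 1 is 0.5 m, a list of three; "rot": the turn, a rotation vector about the world's x, y, z normalised to -1 to 1, where 1 is 1.5 rad, a list of three. A call has 1 to 5 rows; each row is the pose to reach, as a shift and turn from the pose commanded when the call began; what a row does not reach only later rows make up. A row lasts 1/8 s, in which the tool goes at most 62.5 mm and 10.7 degrees, less where a joint would pass 70% of its speed; a pose out of reach is approached as far as the arm can. A call with a number of a shift or a turn outside -1 to 1 is refused whole. A call with a gripper value outside its range is refused whole. "claw" is the closure, from -1 (fully open) to 1 (shut), set as the call begins (left out, the last holds). The fingers move at their own pace and stop on an object; the grip force is fixed at half the most. Time passes only in rows, so rows that repeat a pose let the fingers close. It gives the time, the measured TCP pose, the force, the opening and the grip force at its end, in the units of the state.
- arm.sense(): the state, without advancing time (a new reading comes with each control period).
- optics.read_camera(name): name is "scene" or "top" or "wrist"; returns a dict with "frame" (420x560x3 uint8, red, green, blue), "depth" (420x560 float32, mm along the optical axis (not along the pixel's ray), 0 where there is no reading), "mtx" (3x3 intrinsics, pixels), "view" (4x4, takes a point from world to camera coordinates). Camera axes: x right, y down, z forward; pixel columns grow to the right and rows downward; lengths in mm; the calibration is good to about 2 mm. A picture is of the moment at which its call begins.
- job.hand_in(): hands the job in; it is judged then, once.
The state is a dict: "time": time; "qpos": joint angles; "joint_vel": joint speeds; "effort": joint torques, N m; "tool_pos": TCP position; "ee_rot": TCP orientation; "wrist_force": force on the tool from outside, world axes, zero at the start; "torque": the same for the moment, N m; "gripper_width": finger opening in mm; "grasp_force": force on a finger pad.
Only numpy, scipy, OpenCV 4.12 (cv2) and the standard library are available. Lean on these libraries where they do the work, as an engineer would, in place of code of your own. Each camera call takes 0.05 s, during which the arm holds its last target. There are 200 camera calls.

TASK

Get the musical box ready for the shop: lift the dust cover off its round stage and set it right way up in the middle of the grey felt pad, then take every wooden figure out of the compartmented tray and stand it upright wholly on the round stage. When they all stand, wind the key clockwise to its stop by repeated part turns; leave the hammer, the jar and the punch block alone.

Things in the scene. Friction and masses are not known exactly. Their poses are not given: they have to be found in the camera images.
- stage (a point): Centre of the top face of the musical box's stage, a brass disc 160 mm across, 4 mm thick, on the wooden case. The case is a fixed block 200 mm (its x) by 300 mm (its y) by 45 mm tall, so the stage's top is 49 mm above the table. This point's axes are the case's: z up, y towards the far end from the key; the case's centre is 55 mm along -y and the key's axis 160 mm along -y.
- key (a joint): Winding angle of the key in rad: 0 run down, 9.0 at the stop; grows as the key is turned clockwise seen from above. The spring resists with about 0.13 N m at first, 0.2 N m near the stop; an inner click holds the key where it is left (it can also be turned back).
- key_grip (a point): Point on the key's vertical axis at the middle height of its steel bow, 33 mm above the case's top (78 mm above the table). Two round wings side by side make an upright flat bow 54 mm long (this point's x), 10 mm thick (its y), 30 mm tall (z up), on a 12 mm stem; its underside is 18 mm above the case's top. The point turns with the key.
- cover: Loose round aluminium dust cover, 136 mm across, 60 mm tall, open below with 4 mm walls; dark wooden knob on its centre, 28 mm across, spanning 64 to 90 mm above the rim. Origin: centre of the lower rim, z up through the knob. 220 g. It stands on the stage at the start.
- felt: Grey felt pad, fixed, 170 by 170 mm, 3 mm thick; origin at the centre of its underside.
- tray: Plywood tray, fixed, 160 by 160 mm, walls 32 mm tall and 5 mm thick, floor 5 mm, one cross of dividers making 2 by 2 compartments (centres 38 mm off the middle in its x and y); origin at the centre of its underside.
- figure1: Turned wooden figure (absent in some starts): round foot 44 mm across and 12 mm thick, straight body 26 mm across from 12 to 58 mm, ball head 28 mm, small hat; 83 mm tall, 60 g. Origin: centre of the foot's underside, z up. At the start it stands in a compartment of the tray.
- figure2: Turned wooden figure (absent in some starts): round foot 44 mm across and 12 mm thick, straight body 26 mm across from 12 to 58 mm, ball head 28 mm, small hat; 83 mm tall, 60 g. Origin: centre of the foot's underside, z up. At the start it stands in a compartment of the tray.
- figure3: Turned wooden figure (absent in some starts): round foot 44 mm across and 12 mm thick, straight body 26 mm across from 12 to 58 mm, ball head 28 mm, small hat; 83 mm tall, 60 g. Origin: centre of the foot's underside, z up. At the start it stands in a compartment of the tray.
- figure4: Turned wooden figure (absent in some starts): round foot 44 mm across and 12 mm thick, straight body 26 mm across from 12 to 58 mm, ball head 28 mm, small hat; 83 mm tall, 60 g. Origin: centre of the foot's underside, z up. At the start it stands in a compartment of the tray.
- hammer: Hammer lying on the bench; bystander. Origin near its middle, handle along its -x.
- jar: Closed amber glass jar, 60 mm across, 70 mm tall; bystander. Origin at the centre of its underside.
- punchblock: Wooden block 60 by 110 by 50 mm with steel punches standing 45 mm out of its top; bystander. Origin at the centre of its underside.
Things that resemble listed ones, but are neither listed nor needed, are in the scene too. What is shaped like the figure4 but purple is not meant. Leave any purple look-alike of the figure1 alone.

How it is judged:
By the outcome, as a careful person would: the job done as asked, in the order asked, and still so for the second after the job is handed in, with the robot touching nothing.
Of figure1, figure2, figure3, figure4 only 2 to 4 are there at a start; the rules pass over those that are not, and their reading is None.
At some moment in a run one of cover, figure1, figure2, figure3, figure4 may be knocked a few centimetres aside while the robot is not near it.
It also fails if it takes over 210 s, if anything falls off the work surface, if the arm or the gripper's body presses on something with over 40 N, if the wrist force passes 120 N, or if a joint passes its speed limit or range.

## Working session

There is one attempt and no reset: what is moved stays moved. The work goes in short steps, Python scripts to look and compute and a tool call to move; the robot and the scene stay as the last step left them, time stands still between calls to the robot, and variables do not carry over. Pictures are saved under pics/ and viewed, at most 14 in all, crops included, and the job is handed in when it is done.

Besides the shell and the picture viewer there is one more tool, called after "Request:" by a JSON object that holds its "api" and its "payload", one argument or row to a line. arm_command: Moves the arm, as the interface text tells. Scaled input: -1 to 1 covers 0.5 m each way for a shift and 1.5 rad each way for a turn. Its arguments: {"type":"object","properties":{"moves":{"type":"array"},"claw":{"type":"number"}},"required":["moves"]}

```bash
ls; mkdir -p pics; python3 - <<'E'
from plant import arm, optics, job
import cv2,numpy as np
print(arm.sense())
for n in ["scene","top"]:
    d=optics.read_camera(n); np.savez(f"/tmp/{n}.npz",**d)
    cv2.imwrite(f"pics/{n}0.png",d["frame"][...,::-1]); print(n,d["mtx"].tolist(),d["view"].round(3).tolist())
E
```

```text
pics
{'time': 0.0, 'qpos': array([-1.18580536e+00,  1.16501272e-01,  1.44227006e+00, -2.49359724e-05,
        1.58401630e+00, -3.77793405e-02]), 'joint_vel': array([-1.61008606e-03,  1.88091231e-03,  9.89945295e-04, -4.17565622e-05,
       -2.32620011e-03,  1.76539053e-03]), 'effort': array([-4.56948810e-04, -7.21267891e+01, -6.22608304e+01,  7.79078272e-02,
        2.37768749e-02, -9.63882712e-05]), 'tool_pos': array([ 276.87343628, -615.39961003,  239.89188817]), 'ee_rot': array([ 9.77741086e-01,  2.09814233e-01, -1.15486872e-04, -5.86354081e-04]), 'wrist_force': array([ 0.07094703, -0.57619079, -0.93915082]), 'torque': array([ 0.00668488, -0.01612551,  0.00978518]), 'grasp_force': 0.0, 'gripper_width': 92.64001070652816}
scene [[546.9391664749247, 0.0, 269.88697371598596], [0.0, 546.9391664749247, 203.22097581141338], [0.0, 0.0, 1.0]] [[-0.819, 0.573, -0.021, 434.119], [0.4, 0.545, -0.737, -199.211], [-0.411, -0.613, -0.675, 1809.209], [0.0, 0.0, 0.0, 1.0]]
top [[392.09357279839537, 0.0, 278.5246684758501], [0.0, 392.09357279839537, 210.75606551781863], [0.0, 0.0, 1.0]] [[0.014, -1.0, 0.014, 17.867], [-0.991, -0.016, -0.131, 589.236], [0.131, -0.012, -0.991, 914.905], [0.0, 0.0, 0.0, 1.0]]
```

View pics/scene0.png

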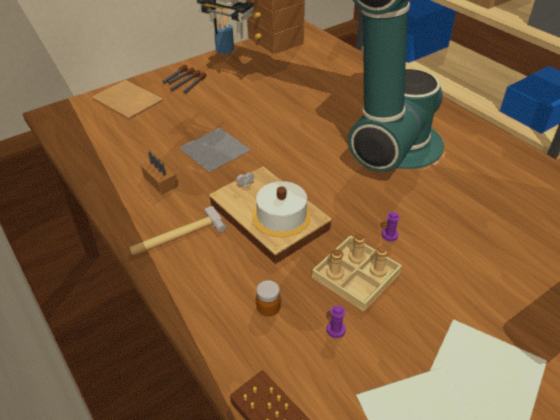

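View pics/top0.png

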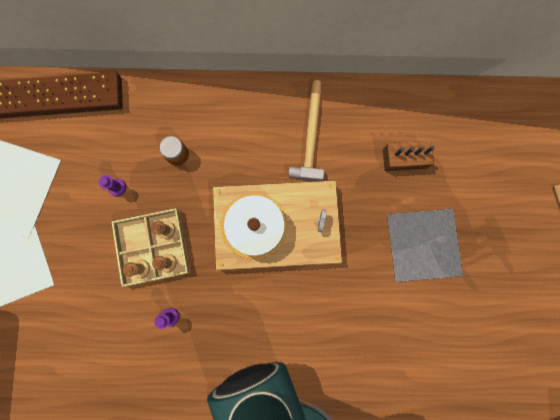

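The scene view shows the cover at (281,205), the key at (246,180), felt at (215,150), and the tray at (357,270) holding three figures. Two purple look-alikes are at (391,228) and (337,322). In the top view these are: cover (254,225), key (322,220), felt (425,245), tray (150,247), figures near (160,228), (133,270) and (162,263).

```bash
cat > h.py <<'E'
import numpy as np, cv2
def cloud(d):
    K,V=d["mtx"],d["view"]; v,u=np.mgrid[:420,:560]; z=d["depth"].astype(float)
    pc=np.stack([(u-K[0,2])*z/K[0,0],(v-K[1,2])*z/K[1,1],z],-1)
    P=(pc-V[:3,3])@V[:3,:3]; P[z==0]=np.nan
    return P
def ray(d,u,v,h):
    K,V=d["mtx"],d["view"]; R=V[:3,:3]; o=-R.T@V[:3,3]
    r=R.T@np.linalg.inv(K)@np.array([u,v,1.]); return o+r*(h-o[2])/r[2]
def px(d,p):
    V=d["view"]; c=V[:3,:3]@np.array(p)+V[:3,3]; q=d["mtx"]@c; return q[:2]/q[2]
def sel(P,box,lo,hi):
    x0,x1,y0,y1=box
    with np.errstate(invalid='ignore'):
        return (P[...,0]>x0)&(P[...,0]<x1)&(P[...,1]>y0)&(P[...,1]<y1)&(P[...,2]>lo)&(P[...,2]<hi)
def blobs(P,m,mn=8):
    n,l,s,c=cv2.connectedComponentsWithStats(m.astype(np.uint8)); o=[]
    for i in range(1,n):
        if s[i,4]>=mn:
            Q=P[l==i]; o.append((s[i,4],c[i].round(1),Q.mean(0).round(1),Q[:,2].max().round(1),Q))
    return o
E
python3 - <<'E'
from h import *
for n in ["top","scene"]:
    d=np.load(f"/tmp/{n}.npz"); P=cloud(d); print(n)
    c=lambda u,v:P[v,u].round(0)
    if n=="top": print([c(*q) for q in [(254,225),(322,220),(425,245),(150,247),(160,228),(133,270),(162,263),(275,255),(300,250)]])
    B=(350,900,-500,400)
    m=sel(P,B,25,200)
    for b in blobs(P,m,30): print("all",b[:4])
    for lo,hi in [(115,150),(100,114),(74,100),(41,48)]:
        for b in blobs(P,sel(P,B,lo,hi),6):
            Q=b[4]; r=cv2.minAreaRect(Q[:,:2].astype(np.float32)); print((lo,hi),b[:4],np.round(r[0],1),np.round(r[1],1),round(r[2],1))
    hsv=cv2.cvtColor(d["frame"],cv2.COLOR_RGB2HSV)
    m=(hsv[...,1]<60)&(hsv[...,2]>50)&(hsv[...,2]<160)&sel(P,B,-4,12)
    for b in blobs(P,m,300):
        r=cv2.minAreaRect(b[4][:,:2].astype(np.float32)); print("felt",b[:4],np.round(r[0],1),np.round(r[1],1),round(r[2],1))
E
```

```text
top
[array([544.,  81., 138.]), array([562., -73.,  89.]), array([ 513., -342.,    2.]), array([497., 336.,  28.]), array([538., 297.,  88.]), array([443., 355.,  81.]), array([459., 290.,  84.]), array([482.,  34.,  49.]), array([494., -26.,  47.])]
all (np.int32(109), array([314.2, 107.4]), array([858.3, -60.7,  26.5]), np.float64(30.2))
all (np.int32(69), array([311.3, 134.5]), array([786.4, -53.4,  26.5]), np.float64(30.9))
all (np.int32(561), array([172.9, 149.3]), array([731.2, 284. ,  61.7]), np.float64(75.7))
all (np.int32(1204), array([409. , 154.4]), array([ 731.4, -290.9,   53.2]), np.float64(98.7))
all (np.int32(217), array([308. , 172.3]), array([688.4, -45.4,  26.8]), np.float64(30.6))
all (np.int32(10294), array([276.1, 224.8]), array([552.5,  31.2,  64.2]), np.float64(143.5))
all (np.int32(923), array([157.9, 250.3]), array([489.5, 313.2,  40.4]), np.float64(93.4))
all (np.int32(212), array([159.6, 227.6]), array([540.5, 302.4,  73.2]), np.float64(92.6))
all (np.int32(231), array([132.4, 268.5]), array([445.9, 359.4,  72.5]), np.float64(92.9))
(115, 150) (np.int32(135
[... 4592 characters left out ...]
70. , 303.9,  44.4]), np.float64(47.4)) [469.6 305.1] [12.7 23.3] 39.8
(41, 48) (np.int32(7), array([376.1, 262.9]), array([459.1, 364. ,  45.5]), np.float64(47.6)) [458.8 363.9] [7.4 4.9] 7.1
(41, 48) (np.int32(12), array([380.6, 264.2]), array([452.5, 373.2,  44.3]), np.float64(48.0)) [450.7 374. ] [ 6.1 16.2] 64.9
(41, 48) (np.int32(15), array([335.8, 266.9]), array([547.9, 314.1,  43.7]), np.float64(47.6)) [548.2 314. ] [ 6.2 22.8] 59.5
(41, 48) (np.int32(87), array([267.9, 302. ]), array([747. , 304.2,  44.8]), np.float64(48.0)) [743.4 299.1] [35.3 55.5] 59.5
felt (np.int32(1528), array([214.3, 149. ]), array([ 516.9, -337.9,    3.5]), np.float64(11.2)) [ 514.8 -341.6] [172.1 178.1] 5.9
```

Request:
{"api": "arm_command", "payload": {
  "moves": [
    {"slide": [0.216,0.56,0],"rot": [0,0,0]},
    {"slide": [0.216,0.56,0],"rot": [0,0,0]},
    {"slide": [0.216,0.56,0],"rot": [0,0,0]},
    {"slide": [0.216,0.56,0],"rot": [0,0,0]},
    {"slide": [0.216,0.56,0],"rot": [0,0,0]}
  ],
  "claw": -1
}}

```text
time: 0.72
tool_pos: [385.3, -333.4, 240.5]
ee_rot: [0.978, 0.21, 0.0, -0.0]
wrist_force: [1.4, -0.7, -0.6]
gripper_width: 92.8
grasp_force: 0.0
```

Request:
{"api": "arm_command", "payload": {
  "moves": [
    {"slide": [0.216,0.56,0],"rot": [0,0,0]},
    {"slide": [0.216,0.56,0],"rot": [0,0,0]},
    {"slide": [0.216,0.56,0],"rot": [0,0,0]},
    {"slide": [0.216,0.56,0],"rot": [0,0,0]},
    {"slide": [0.216,0.56,0],"rot": [0,0,0]}
  ]
}}

```text
time: 1.35
tool_pos: [493.2, -53.2, 240.6]
ee_rot: [0.978, 0.21, 0.0, -0.0]
wrist_force: [1.5, -0.2, -0.5]
gripper_width: 92.8
grasp_force: 0.0
```

Request:
{"api": "arm_command", "payload": {
  "moves": [
    {"slide": [0.108,0.274,0],"rot": [0,0,0]},
    {"slide": [0.108,0.274,0],"rot": [0,0,0]},
    {"slide": [0.108,0.274,0],"rot": [0,0,0]},
    {"slide": [0.108,0.274,0],"rot": [0,0,0]},
    {"slide": [0.108,0.274,0],"rot": [0,0,0]}
  ]
}}

```text
time: 1.98
tool_pos: [546.7, 80.4, 240.6]
ee_rot: [0.978, 0.209, -0.0, 0.0]
wrist_force: [0.6, -0.1, -0.3]
gripper_width: 93.1
grasp_force: 0.0
```

```bash
python3 - <<'E'
from plant import arm, optics
from h import *
s=arm.sense(); print(s["tool_pos"],s["qpos"])
d=optics.read_camera("wrist"); np.savez("/tmp/w.npz",**d); cv2.imwrite("pics/w0.png",d["frame"][...,::-1])
P=cloud(d); print(d["view"].round(2).tolist())
for lo,hi in [(115,150),(100,113)]:
    for b in blobs(P,sel(P,(400,700,0,200),lo,hi),30):
        (c,r)=cv2.minEnclosingCircle(b[4][:,:2].astype(np.float32)); print(b[:4],np.median(b[4][:,2]),c,r)
# knob by colour mask in two views -> ray check
d2=np.load("/tmp/top.npz");P2=cloud(d2)
# tray orientation from top
m=sel(P2,(380,600,220,430),22,36); Q=P2[m]; r=cv2.minAreaRect(Q[:,:2].astype(np.float32)); print("tray",r,len(Q))
E
```

```text
[546.70266918  80.39068372 240.56223686] [ 9.99930396e-02 -1.51762416e-01  1.70596646e+00 -3.07822910e-04
  1.58764024e+00  1.24869550e+00]
[[0.41, -0.91, 0.0, -150.57], [-0.88, -0.39, 0.26, 482.73], [-0.24, -0.11, -0.96, 530.1], [0.0, 0.0, 0.0, 1.0]]
(np.int32(1132), array([271. , 211.6]), array([550.7,  84.4, 136.9]), np.float64(141.2)) 138.60009003458026 (548.7159423828125, 83.54303741455078) 13.88965892791748
(np.int32(18622), array([271.2, 199.7]), array([552.1,  85. , 109.1]), np.float64(112.0)) 109.09927021644623 (548.444091796875, 83.45455169677734) 67.91368103027344
tray ((498.27294921875, 337.7001037597656), (160.07872009277344, 160.7581329345703), 12.65687084197998) 1063
```

Request:
{"api": "arm_command", "payload": {
  "moves": [
    {"slide": [0.003,0.004,-0.1],"rot": [0,0,0]},
    {"slide": [0.003,0.004,-0.17],"rot": [0,0,0]},
    {"slide": [0.003,0.004,-0.2],"rot": [0,0,0]},
    {"slide": [0.003,0.004,-0.213],"rot": [0,0,0]},
    {"slide": [0.003,0.004,-0.213],"rot": [0,0,0]}
  ]
}}

```text
time: 2.65
tool_pos: [548.8, 83.2, 135.1]
ee_rot: [0.978, 0.21, 0.001, 0.0]
wrist_force: [1.0, 0.3, 0.5]
gripper_width: 93.1
grasp_force: 0.0
```

Request:
{"api": "arm_command", "payload": {
  "moves": [
    {"slide": [0,0,0],"rot": [0,0,0]},
    {"slide": [0,0,0],"rot": [0,0,0]},
    {"slide": [0,0,0],"rot": [0,0,0]},
    {"slide": [0,0,0],"rot": [0,0,0]},
    {"slide": [0,0,0],"rot": [0,0,0]}
  ],
  "claw": 1
}}

```text
time: 3.28
tool_pos: [548.5, 83.5, 134.2]
ee_rot: [0.978, 0.21, -0.0, -0.0]
wrist_force: [-0.6, 0.8, 0.5]
gripper_width: 47.4
grasp_force: 0.0
```

Request:
{"api": "arm_command", "payload": {
  "moves": [
    {"slide": [0,0,0],"rot": [0,0,0]},
    {"slide": [0,0,0],"rot": [0,0,0]},
    {"slide": [0,0,0],"rot": [0,0,0]},
    {"slide": [0,0,0],"rot": [0,0,0]},
    {"slide": [0,0,0.02],"rot": [0,0,0]}
  ]
}}

```text
time: 3.9
tool_pos: [548.0, 83.3, 143.6]
ee_rot: [0.978, 0.21, -0.001, -0.0]
wrist_force: [0.3, 0.1, -2.0]
gripper_width: 27.6
grasp_force: 30.0
```

Request:
{"api": "arm_command", "payload": {
  "moves": [
    {"slide": [0,0,0.04],"rot": [0,0,0]},
    {"slide": [0,0,0.1],"rot": [0,0,0]},
    {"slide": [0,0,0.16],"rot": [0,0,0]},
    {"slide": [0,0,0.18],"rot": [0,0,0]},
    {"slide": [0,0,0.18],"rot": [0,0,0]}
  ]
}}

```text
time: 4.53
tool_pos: [548.6, 83.4, 234.7]
ee_rot: [0.978, 0.21, 0.001, 0.0]
wrist_force: [-0.3, -0.0, -2.6]
gripper_width: 27.5
grasp_force: 30.0
```

Request:
{"api": "arm_command", "payload": {
  "moves": [
    {"slide": [-0.005,-0.06,0],"rot": [0,0,0]},
    {"slide": [-0.012,-0.15,0],"rot": [0,0,0]},
    {"slide": [-0.02,-0.25,0],"rot": [0,0,0]},
    {"slide": [-0.028,-0.35,0],"rot": [0,0,0]},
    {"slide": [-0.036,-0.45,0],"rot": [0,0,0]}
  ]
}}

```text
time: 5.15
tool_pos: [529.7, -143.0, 232.8]
ee_rot: [0.978, 0.21, -0.001, -0.0]
wrist_force: [0.5, 0.2, -2.0]
gripper_width: 27.4
grasp_force: 30.0
```

Request:
{"api": "arm_command", "payload": {
  "moves": [
    {"slide": [-0.008,-0.1,0],"rot": [0,0,0]},
    {"slide": [-0.016,-0.2,0],"rot": [0,0,0]},
    {"slide": [-0.024,-0.3,0],"rot": [0,0,0]},
    {"slide": [-0.03,-0.37,0],"rot": [0,0,0]},
    {"slide": [-0.032,-0.398,0],"rot": [0,0,0]}
  ]
}}

```text
time: 5.78
tool_pos: [513.7, -342.0, 232.4]
ee_rot: [0.978, 0.209, -0.001, -0.001]
wrist_force: [0.5, 0.7, -2.3]
gripper_width: 27.1
grasp_force: 30.0
```

Request:
{"api": "arm_command", "payload": {
  "moves": [
    {"slide": [0,0,-0.08],"rot": [0,0,0]},
    {"slide": [0,0,-0.16],"rot": [0,0,0]},
    {"slide": [0,0,-0.23],"rot": [0,0,0]},
    {"slide": [0,0,-0.26],"rot": [0,0,0]},
    {"slide": [0,0,-0.26],"rot": [0,0,0]}
  ]
}}

```text
time: 6.4
tool_pos: [514.3, -340.1, 103.6]
ee_rot: [0.978, 0.21, -0.0, -0.001]
wrist_force: [0.3, -0.1, -1.6]
gripper_width: 28.0
grasp_force: 30.0
```

```bash
python3 - <<'E'
from plant import arm, optics
from h import *
print(arm.sense()["tool_pos"])
d=optics.read_camera("top"); P=cloud(d); s=optics.read_camera("scene"); cv2.imwrite("pics/s1.png",s["frame"][...,::-1])
B=(380,650,-460,-220)
for lo,hi in [(60,84)]:
    for b in blobs(P,sel(P,B,lo,hi),30):
        (c,r)=cv2.minEnclosingCircle(b[4][:,:2].astype(np.float32)); print(b[:4],c,r)
E
```

```text
[ 514.32545618 -340.05041055  103.56058282]
(np.int32(925), array([424.8, 232.3]), array([ 538.7, -313.8,   77.5]), np.float64(83.7)) (514.3958740234375, -339.8196105957031) 68.04653930664062
```

Request:
{"api": "arm_command", "payload": {
  "moves": [
    {"slide": [0,0,-0.014],"rot": [0,0,0]},
    {"slide": [0,0,-0.024],"rot": [0,0,0]},
    {"slide": [0,0,-0.03],"rot": [0,0,0]},
    {"slide": [0,0,-0.031],"rot": [0,0,0]},
    {"slide": [0,0,-0.031],"rot": [0,0,0]}
  ]
}}

```text
time: 7.12
tool_pos: [514.5, -340.6, 88.7]
ee_rot: [0.978, 0.21, 0.0, 0.0]
wrist_force: [-0.1, -0.3, -1.5]
gripper_width: 27.4
grasp_force: 30.0
```

Request:
{"api": "arm_command", "payload": {
  "moves": [
    {"slide": [0,0,-0.002],"rot": [0,0,0]},
    {"slide": [0,0,-0.002],"rot": [0,0,0]},
    {"slide": [0,0,-0.003],"rot": [0,0,0]}
  ]
}}

```text
time: 7.5
tool_pos: [514.6, -340.7, 88.1]
ee_rot: [0.978, 0.21, 0.0, 0.0]
wrist_force: [-4.9, 2.3, 11.6]
gripper_width: 27.1
grasp_force: 30.0
```

Request:
{"api": "arm_command", "payload": {
  "moves": [
    {"slide": [0,0,0],"rot": [0,0,0]},
    {"slide": [0,0,0],"rot": [0,0,0]},
    {"slide": [0,0,0],"rot": [0,0,0]},
    {"slide": [0,0,0],"rot": [0,0,0]},
    {"slide": [0,0,0.08],"rot": [0,0,0]}
  ],
  "claw": 0
}}

```text
time: 8.12
tool_pos: [513.3, -339.8, 124.6]
ee_rot: [0.978, 0.21, -0.002, -0.002]
wrist_force: [0.8, -0.6, 0.5]
gripper_width: 46.9
grasp_force: 0.0
```

Request:
{"api": "arm_command", "payload": {
  "moves": [
    {"slide": [0,0,0.1],"rot": [0,0,0]},
    {"slide": [0,0,0.22],"rot": [0,0,0]},
    {"slide": [-0.02,0.1,0.23],"rot": [0,0,0]},
    {"slide": [-0.02,0.22,0.23],"rot": [0,0,0]},
    {"slide": [-0.02,0.34,0.23],"rot": [0,0,0]}
  ]
}}

```text
time: 8.75
tool_pos: [504.1, -169.1, 242.3]
ee_rot: [0.978, 0.209, 0.0, 0.0]
wrist_force: [0.6, -0.2, 0.8]
gripper_width: 46.3
grasp_force: 0.0
```

Request:
{"api": "arm_command", "payload": {
  "moves": [
    {"slide": [-0.02,0.6,0],"rot": [0,0,0.39]},
    {"slide": [-0.02,0.6,0],"rot": [0,0,0.39]},
    {"slide": [-0.02,0.6,0],"rot": [0,0,0.39]},
    {"slide": [-0.02,0.6,0],"rot": [0,0,0.39]},
    {"slide": [-0.02,0.6,0],"rot": [0,0,0.39]}
  ]
}}

```text
time: 9.38
tool_pos: [493.9, 131.7, 242.4]
ee_rot: [0.875, 0.483, 0.0, 0.0]
wrist_force: [0.9, -0.4, -0.1]
gripper_width: 46.6
grasp_force: 0.0
```

Request:
{"api": "arm_command", "payload": {
  "moves": [
    {"slide": [-0.02,0.38,0],"rot": [0,0,0]},
    {"slide": [-0.02,0.38,0],"rot": [0,0,0]},
    {"slide": [-0.02,0.38,0],"rot": [0,0,0]},
    {"slide": [-0.02,0.38,0],"rot": [0,0,0]},
    {"slide": [-0.02,0.38,0],"rot": [0,0,0]}
  ]
}}

```text
time: 10.0
tool_pos: [484.4, 319.3, 241.9]
ee_rot: [0.876, 0.483, -0.0, 0.0]
wrist_force: [0.3, -0.5, 0.3]
gripper_width: 46.5
grasp_force: 0.0
```

```bash
cat > figs.py <<'E'
from plant import arm, optics
from h import *
def run(views=("wrist","top"),tag="w1"):
    s=arm.sense(); print(s["tool_pos"].round(1),s["qpos"].round(2),s["ee_rot"].round(3),s["gripper_width"])
    for n in views:
        d=optics.read_camera(n); P=cloud(d); cv2.imwrite(f"pics/{tag}_{n}.png",d["frame"][...,::-1])
        for box,lo,hi in [((380,620,220,430),66,97),((450,650,0,180),110,141)]:
            for b in blobs(P,sel(P,box,lo,hi),20):
                c,r=cv2.minEnclosingCircle(b[4][:,:2].astype(np.float32)); print(n,b[0],b[1],b[3],np.round(c,1),round(r,1))
E
python3 -c "import figs;figs.run()"
```

```text
[484.4 319.3 241.9] [ 0.54 -0.09  1.65 -0.    1.58  1.1 ] [ 0.876  0.483 -0.     0.   ] 46.50713303184532
wrist 1019 [334.2 178.5] 90.2 [541.8 306.2] 16.6
wrist 1011 [211.8 181. ] 90.6 [445.9 364.1] 16.6
wrist 911 [264.1 229.4] 89.8 [461.2 299.3] 16.7
top 163 [157.6 226.9] 92.2 [541.2 305.8] 16.6
top 169 [158.9 262.3] 93.0 [460.5 298.5] 16.7
top 76 [133.1 266.9] 89.4 [447.  360.7] 15.5
```

Request:
{"api": "arm_command", "payload": {
  "moves": [
    {"slide": [-0.047,-0.041,-0.08],"rot": [0,0,0]},
    {"slide": [-0.047,-0.041,-0.19],"rot": [0,0,0]},
    {"slide": [-0.047,-0.041,-0.29],"rot": [0,0,0]},
    {"slide": [-0.047,-0.041,-0.35],"rot": [0,0,0]},
    {"slide": [-0.047,-0.041,-0.37],"rot": [0,0,0]}
  ]
}}

```text
time: 10.72
tool_pos: [460.7, 297.4, 55.8]
ee_rot: [0.876, 0.482, -0.001, 0.0]
wrist_force: [-0.3, -0.3, -0.2]
gripper_width: 46.4
grasp_force: 0.0
```

Request:
{"api": "arm_command", "payload": {
  "moves": [
    {"slide": [0,0,0],"rot": [0,0,0]},
    {"slide": [0,0,0],"rot": [0,0,0]},
    {"slide": [0,0,0],"rot": [0,0,0]},
    {"slide": [0,0,0],"rot": [0,0,0]},
    {"slide": [0,0,0.01],"rot": [0,0,0]}
  ],
  "claw": 1
}}

```text
time: 11.35
tool_pos: [461.0, 299.0, 62.6]
ee_rot: [0.876, 0.483, 0.0, 0.0]
wrist_force: [-0.7, 0.5, 0.0]
gripper_width: 26.5
grasp_force: 30.0
```

Request:
{"api": "arm_command", "payload": {
  "moves": [
    {"slide": [0,0,0.06],"rot": [0,0,0]},
    {"slide": [0,0,0.15],"rot": [0,0,0]},
    {"slide": [0,0,0.24],"rot": [0,0,0]},
    {"slide": [0,0,0.31],"rot": [0,0,0]},
    {"slide": [0,0,0.33],"rot": [0,0,0]}
  ]
}}

```text
time: 11.98
tool_pos: [461.4, 299.2, 229.7]
ee_rot: [0.876, 0.483, 0.002, -0.0]
wrist_force: [-0.5, 0.7, -1.6]
gripper_width: 26.4
grasp_force: 30.0
```

```bash
python3 - <<'E'
from plant import arm, optics
from h import *
print(arm.sense()["tool_pos"],arm.sense()["gripper_width"])
d=optics.read_camera("top"); P=cloud(d); s=optics.read_camera("scene"); cv2.imwrite("pics/s2.png",s["frame"][40:340,130:480][...,::-1].repeat(2,0).repeat(2,1))
hsv=cv2.cvtColor(d["frame"],cv2.COLOR_RGB2HSV)
m=sel(P,(450,660,-10,190),43,55); mm=m&(hsv[...,1]>175)
for b in blobs(P,mm,200):
    c,r=cv2.minEnclosingCircle(b[4][:,:2].astype(np.float32)); print(b[:4],c,r)
print(hsv[224,254],hsv[255,300])
E
```

```text
[461.3802523  299.20661819 229.65877754] 26.383161697717004
[ 24 156 227] [ 23 110 228]
```

View pics/s2.png

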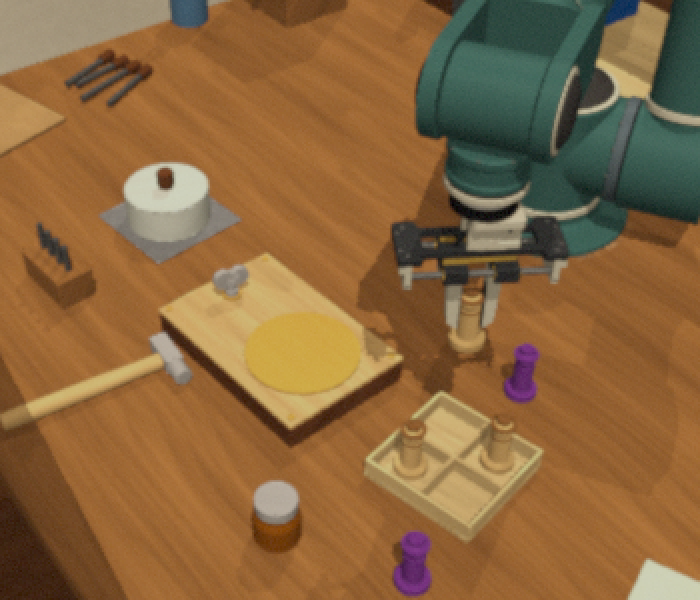

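The crop shows the cover standing on the felt at (165,205). The held figure hangs upright at (468,320), and the yellow stage at (303,352) is clear.

```bash
python3 - <<'E'
from plant import arm, optics
from h import *
print(arm.sense()["tool_pos"])
for n in ("top","scene"):
    d=optics.read_camera(n); P=cloud(d)
    hsv=cv2.cvtColor(d["frame"],cv2.COLOR_RGB2HSV)
    mm=sel(P,(450,660,-10,190),43,55)&(hsv[...,1]>138)
    for b in blobs(P,mm,200):
        c,r=cv2.minEnclosingCircle(b[4][:,:2].astype(np.float32)); print(n,b[:4],np.median(b[4][:,2]),cv2.fitEllipse(b[4][cv2.convexHull(b[4][:,:2].astype(np.float32),returnPoints=False)[:,0],:2].astype(np.float32)))
E
```

```text
[461.07587405 299.00354679 227.60416259]
top (np.int32(3450), array([253.6, 225.6]), array([550.8,  86.1,  49.4]), np.float64(54.6)) 49.42213832150554 ((551.6661376953125, 85.93431091308594), (158.44325256347656, 158.8789825439453), 123.67667388916016)
scene (np.int32(1892), array([280.7, 216.2]), array([554.7,  89. ,  49.1]), np.float64(55.0)) 49.096086610316064 ((551.1519775390625, 84.37913513183594), (160.6761932373047, 169.6693572998047), 140.45571899414062)
```

Request:
{"api": "arm_command", "payload": {
  "moves": [
    {"slide": [0.02,-0.08,0],"rot": [0,0,0]},
    {"slide": [0.045,-0.18,0],"rot": [0,0,0]},
    {"slide": [0.07,-0.29,0],"rot": [0,0,0]},
    {"slide": [0.095,-0.4,0],"rot": [0,0,0]},
    {"slide": [0.113,-0.471,0],"rot": [0,0,0]}
  ]
}}

```text
time: 12.8
tool_pos: [517.2, 61.2, 225.4]
ee_rot: [0.876, 0.482, -0.001, -0.0]
wrist_force: [-0.3, -0.1, -1.3]
gripper_width: 26.4
grasp_force: 30.0
```

Request:
{"api": "arm_command", "payload": {
  "moves": [
    {"slide": [0,0,-0.06],"rot": [0,0,0]},
    {"slide": [0,0,-0.14],"rot": [0,0,0]},
    {"slide": [0,0,-0.2],"rot": [0,0,0]},
    {"slide": [0,0,-0.23],"rot": [0,0,0]},
    {"slide": [0,0,-0.23],"rot": [0,0,0]}
  ]
}}

```text
time: 13.42
tool_pos: [516.9, 63.4, 111.0]
ee_rot: [0.876, 0.483, -0.001, -0.0]
wrist_force: [-0.7, 0.3, -0.1]
gripper_width: 26.7
grasp_force: 30.0
```

Request:
{"api": "arm_command", "payload": {
  "moves": [
    {"slide": [0,0,-0.01],"rot": [0,0,0]},
    {"slide": [0,0,-0.016],"rot": [0,0,0]},
    {"slide": [0,0,-0.02],"rot": [0,0,0]},
    {"slide": [0,0,-0.021],"rot": [0,0,0]},
    {"slide": [0,0,-0.021],"rot": [0,0,0]}
  ]
}}

```text
time: 14.05
tool_pos: [517.7, 63.5, 102.6]
ee_rot: [0.876, 0.483, 0.0, 0.0]
wrist_force: [-3.4, 0.6, 5.8]
gripper_width: 26.7
grasp_force: 30.0
```

Request:
{"api": "arm_command", "payload": {
  "moves": [
    {"slide": [0,0,0],"rot": [0,0,0]},
    {"slide": [0,0,0],"rot": [0,0,0]},
    {"slide": [0,0,0],"rot": [0,0,0]},
    {"slide": [0,0,0],"rot": [0,0,0]},
    {"slide": [0,0,0.06],"rot": [0,0,0]}
  ],
  "claw": 0
}}

```text
time: 14.68
tool_pos: [516.4, 63.3, 130.0]
ee_rot: [0.876, 0.483, -0.002, -0.001]
wrist_force: [0.4, -0.7, -0.2]
gripper_width: 46.5
grasp_force: 0.0
```

Request:
{"api": "arm_command", "payload": {
  "moves": [
    {"slide": [0,0,0.11],"rot": [0,0,0]},
    {"slide": [0,0,0.2],"rot": [0,0,0]},
    {"slide": [0.01,0.12,0.2],"rot": [0,0,0]},
    {"slide": [0.02,0.24,0.2],"rot": [0,0,0]},
    {"slide": [0.03,0.36,0.2],"rot": [0,0,0]}
  ]
}}

```text
time: 15.3
tool_pos: [532.4, 245.3, 231.8]
ee_rot: [0.876, 0.483, 0.0, 0.0]
wrist_force: [0.7, 0.8, 0.5]
gripper_width: 46.0
grasp_force: 0.0
```

```bash
python3 -c "import figs;figs.run(('top','scene'),'a')"
```

```text
[532.4 245.3 231.8] [ 0.39 -0.08  1.65 -0.    1.57  0.95] [0.876 0.483 0.    0.   ] 45.96861961875138
top 178 [262.2 238. ] 137.7 [516.9  62.6] 16.3
scene 128 [380.8 252.2] 90.8 [446.3 364.3] 17.4
scene 129 [335.9 255.1] 92.6 [543.8 305.4] 17.8
scene 104 [285.5 186. ] 136.2 [519.1  62.4] 18.6
```

Request:
{"api": "arm_command", "payload": {
  "moves": [
    {"slide": [0.018,0.121,-0.02],"rot": [0,0,0]},
    {"slide": [0.018,0.121,-0.13],"rot": [0,0,0]},
    {"slide": [0.018,0.121,-0.24],"rot": [0,0,0]},
    {"slide": [0.018,0.121,-0.33],"rot": [0,0,0]},
    {"slide": [0.018,0.121,-0.35],"rot": [0,0,0]}
  ]
}}

```text
time: 16.02
tool_pos: [540.3, 302.8, 53.8]
ee_rot: [0.876, 0.483, -0.002, -0.0]
wrist_force: [0.3, -0.3, 0.6]
gripper_width: 46.6
grasp_force: 0.0
```

Request:
{"api": "arm_command", "payload": {
  "moves": [
    {"slide": [0,0,0],"rot": [0,0,0]},
    {"slide": [0,0,0],"rot": [0,0,0]},
    {"slide": [0,0,0],"rot": [0,0,0]},
    {"slide": [0,0,0],"rot": [0,0,0]},
    {"slide": [0,0,0],"rot": [0,0,0]}
  ],
  "claw": 1
}}

```text
time: 16.65
tool_pos: [542.2, 304.4, 58.6]
ee_rot: [0.876, 0.483, 0.001, -0.0]
wrist_force: [-1.6, 0.7, 7.3]
gripper_width: 26.6
grasp_force: 30.0
```

Request:
{"api": "arm_command", "payload": {
  "moves": [
    {"slide": [0,0,0.06],"rot": [0,0,0]},
    {"slide": [0,0,0.15],"rot": [0,0,0]},
    {"slide": [0,0,0.24],"rot": [0,0,0]},
    {"slide": [0,0,0.32],"rot": [0,0,0]},
    {"slide": [0,0,0.34],"rot": [0,0,0]}
  ]
}}

```text
time: 17.27
tool_pos: [542.1, 304.2, 230.3]
ee_rot: [0.876, 0.483, 0.002, 0.0]
wrist_force: [0.5, -0.4, -0.4]
gripper_width: 26.8
grasp_force: 30.0
```

Request:
{"api": "arm_command", "payload": {
  "moves": [
    {"slide": [0.015,-0.08,0],"rot": [0,0,0]},
    {"slide": [0.035,-0.18,0],"rot": [0,0,0]},
    {"slide": [0.055,-0.29,0],"rot": [0,0,0]},
    {"slide": [0.08,-0.4,0],"rot": [0,0,0]},
    {"slide": [0.095,-0.472,0],"rot": [0,0,0]}
  ]
}}

```text
time: 17.9
tool_pos: [588.9, 65.6, 225.6]
ee_rot: [0.876, 0.482, -0.0, -0.0]
wrist_force: [-0.5, -0.6, -0.3]
gripper_width: 26.6
grasp_force: 30.0
```

Request:
{"api": "arm_command", "payload": {
  "moves": [
    {"slide": [0,0,-0.06],"rot": [0,0,0]},
    {"slide": [0,0,-0.14],"rot": [0,0,0]},
    {"slide": [0,0,-0.2],"rot": [0,0,0]},
    {"slide": [0,0,-0.23],"rot": [0,0,0]},
    {"slide": [0,0,-0.23],"rot": [0,0,0]}
  ]
}}

```text
time: 18.52
tool_pos: [588.5, 67.9, 110.7]
ee_rot: [0.876, 0.483, -0.001, -0.0]
wrist_force: [0.6, 0.6, -0.1]
gripper_width: 26.6
grasp_force: 30.0
```

```bash
python3 -c "import figs;figs.run(('top','scene'),'b')"
```

```text
[588.5  67.9 110.7] [ 0.07  0.    1.77 -0.    1.37  0.63] [ 0.876  0.483 -0.001 -0.   ] 26.559382837939946
top 175 [122.3 267.9] 91.5 [447.1 380.6] 17.1
top 177 [262.2 238.1] 136.3 [516.8  62.7] 16.3
scene 135 [385.3 256.9] 92.0 [447.  380.9] 17.8
scene 58 [286.3 187.8] 132.8 [521.3  70.3] 13.5
scene 208 [264.2 197.9] 140.9 [595.4  71.9] 28.9
```

View pics/b_scene.png

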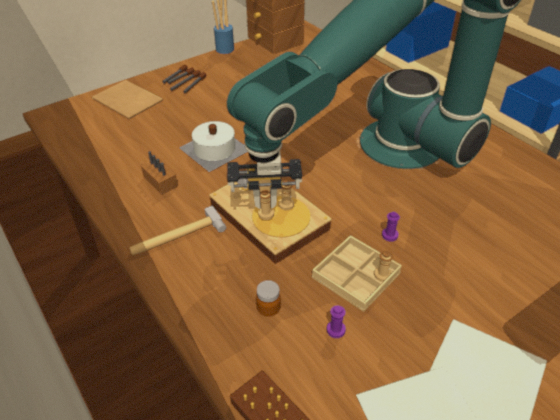

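One figure stands on the stage at (287,190) and the held one at (265,205) is upright just above it. The third figure was knocked but is still upright in its compartment, at (385,265).

Request:
{"api": "arm_command", "payload": {
  "moves": [
    {"slide": [0,0,-0.008],"rot": [0,0,0]},
    {"slide": [0,0,-0.014],"rot": [0,0,0]},
    {"slide": [0,0,-0.017],"rot": [0,0,0]},
    {"slide": [0,0,-0.018],"rot": [0,0,0]},
    {"slide": [0,0,-0.018],"rot": [0,0,0]}
  ]
}}

```text
time: 19.25
tool_pos: [589.0, 68.0, 102.8]
ee_rot: [0.876, 0.483, 0.0, -0.0]
wrist_force: [-0.9, 0.7, 0.5]
gripper_width: 26.6
grasp_force: 30.0
```

Request:
{"api": "arm_command", "payload": {
  "moves": [
    {"slide": [0,0,-0.001],"rot": [0,0,0]},
    {"slide": [0,0,-0.002],"rot": [0,0,0]},
    {"slide": [0,0,-0.002],"rot": [0,0,0]}
  ]
}}

```text
time: 19.62
tool_pos: [589.1, 68.1, 102.7]
ee_rot: [0.876, 0.483, 0.0, 0.0]
wrist_force: [-4.3, 1.1, 9.4]
gripper_width: 26.9
grasp_force: 30.0
```

Request:
{"api": "arm_command", "payload": {
  "moves": [
    {"slide": [0,0,0],"rot": [0,0,0]},
    {"slide": [0,0,0],"rot": [0,0,0]},
    {"slide": [0,0,0],"rot": [0,0,0]},
    {"slide": [0,0,0],"rot": [0,0,0]},
    {"slide": [0,0,0.06],"rot": [0,0,0]}
  ],
  "claw": 0
}}

```text
time: 20.25
tool_pos: [587.9, 67.8, 129.7]
ee_rot: [0.876, 0.483, -0.002, -0.001]
wrist_force: [0.1, -0.4, 0.1]
gripper_width: 46.4
grasp_force: 0.0
```

Request:
{"api": "arm_command", "payload": {
  "moves": [
    {"slide": [0,0,0.11],"rot": [0,0,0]},
    {"slide": [0,0,0.2],"rot": [0,0,0]},
    {"slide": [-0.05,0.11,0.2],"rot": [0,0,0]},
    {"slide": [-0.1,0.22,0.2],"rot": [0,0,0]},
    {"slide": [-0.15,0.33,0.2],"rot": [0,0,0]}
  ]
}}

```text
time: 20.88
tool_pos: [513.0, 234.3, 231.8]
ee_rot: [0.876, 0.483, 0.0, 0.0]
wrist_force: [1.4, 0.8, -0.4]
gripper_width: 46.5
grasp_force: 0.0
```

Request:
{"api": "arm_command", "payload": {
  "moves": [
    {"slide": [-0.05,0.11,0],"rot": [0,0,0]},
    {"slide": [-0.1,0.22,0],"rot": [0,0,0]},
    {"slide": [-0.134,0.28,0],"rot": [0,0,0]},
    {"slide": [-0.134,0.28,0],"rot": [0,0,0]}
  ]
}}

```text
time: 21.38
tool_pos: [445.7, 374.7, 231.5]
ee_rot: [0.875, 0.484, -0.0, -0.0]
wrist_force: [0.7, 0.3, 0.4]
gripper_width: 46.6
grasp_force: 0.0
```

```bash
python3 -c "import figs;figs.run(('wrist','top','scene'),'c')"
```

```text
[445.7 374.7 231.5] [ 0.66 -0.08  1.66  0.    1.57  1.22] [ 0.875  0.484 -0.    -0.   ] 46.640311827791145
wrist 1049 [271.2 195. ] 90.3 [447.3 381.4] 16.7
top 174 [122.3 267.9] 91.6 [447.3 380.6] 17.3
top 169 [260.3 205.5] 135.5 [588.8  68.3] 16.5
top 176 [262.2 238. ] 135.7 [516.8  62.8] 16.3
scene 136 [385.3 256.8] 92.0 [448.8 380.6] 18.6
scene 103 [285.6 186. ] 136.9 [518.8  63.7] 18.1
scene 115 [264.9 197.8] 136.1 [590.5  67.7] 18.3
```

Request:
{"api": "arm_command", "payload": {
  "moves": [
    {"slide": [0.003,0.012,-0.08],"rot": [0,0,0]},
    {"slide": [0.003,0.012,-0.19],"rot": [0,0,0]},
    {"slide": [0.003,0.012,-0.29],"rot": [0,0,0]},
    {"slide": [0.003,0.012,-0.34],"rot": [0,0,0]},
    {"slide": [0.003,0.012,-0.347],"rot": [0,0,0]}
  ]
}}

```text
time: 22.15
tool_pos: [448.4, 377.5, 56.6]
ee_rot: [0.876, 0.482, -0.001, 0.0]
wrist_force: [-0.1, -0.1, 0.4]
gripper_width: 46.6
grasp_force: 0.0
```

Request:
{"api": "arm_command", "payload": {
  "moves": [
    {"slide": [0,0,0],"rot": [0,0,0]},
    {"slide": [0,0,0],"rot": [0,0,0]},
    {"slide": [0,0,0],"rot": [0,0,0]},
    {"slide": [0,0,0],"rot": [0,0,0]},
    {"slide": [0,0,0],"rot": [0,0,0]}
  ],
  "claw": 1
}}

```text
time: 22.78
tool_pos: [448.8, 379.4, 59.3]
ee_rot: [0.876, 0.483, 0.001, -0.0]
wrist_force: [-0.4, 0.5, 7.1]
gripper_width: 26.7
grasp_force: 30.0
```

Request:
{"api": "arm_command", "payload": {
  "moves": [
    {"slide": [0,0,0.06],"rot": [0,0,0]},
    {"slide": [0,0,0.15],"rot": [0,0,0]},
    {"slide": [0,0,0.24],"rot": [0,0,0]},
    {"slide": [0,0,0.32],"rot": [0,0,0]},
    {"slide": [0,0,0.34],"rot": [0,0,0]}
  ]
}}

```text
time: 23.4
tool_pos: [448.9, 379.3, 231.2]
ee_rot: [0.876, 0.483, 0.002, -0.0]
wrist_force: [-1.0, 0.4, -0.6]
gripper_width: 26.7
grasp_force: 30.0
```

Request:
{"api": "arm_command", "payload": {
  "moves": [
    {"slide": [0.03,-0.075,0],"rot": [0,0,0]},
    {"slide": [0.07,-0.175,0],"rot": [0,0,0]},
    {"slide": [0.11,-0.28,0],"rot": [0,0,0]},
    {"slide": [0.15,-0.38,0],"rot": [0,0,0]},
    {"slide": [0.18,-0.45,0],"rot": [0,0,0]}
  ]
}}

```text
time: 24.02
tool_pos: [538.7, 151.8, 227.1]
ee_rot: [0.876, 0.482, -0.001, -0.0]
wrist_force: [-0.0, -1.2, -1.0]
gripper_width: 26.8
grasp_force: 30.0
```

Request:
{"api": "arm_command", "payload": {
  "moves": [
    {"slide": [0.02,-0.053,-0.06],"rot": [0,0,0]},
    {"slide": [0.02,-0.053,-0.14],"rot": [0,0,0]},
    {"slide": [0.02,-0.053,-0.2],"rot": [0,0,0]},
    {"slide": [0.02,-0.053,-0.23],"rot": [0,0,0]},
    {"slide": [0.02,-0.053,-0.23],"rot": [0,0,0]}
  ]
}}

```text
time: 24.65
tool_pos: [548.0, 127.4, 112.2]
ee_rot: [0.876, 0.483, -0.001, -0.0]
wrist_force: [-0.5, -0.1, -0.7]
gripper_width: 26.4
grasp_force: 30.0
```

Request:
{"api": "arm_command", "payload": {
  "moves": [
    {"slide": [0,0,-0.008],"rot": [0,0,0]},
    {"slide": [0,0,-0.013],"rot": [0,0,0]},
    {"slide": [0,0,-0.015],"rot": [0,0,0]},
    {"slide": [0,0,-0.016],"rot": [0,0,0]},
    {"slide": [0,0,-0.016],"rot": [0,0,0]}
  ]
}}

```text
time: 25.28
tool_pos: [548.5, 127.4, 105.3]
ee_rot: [0.876, 0.483, 0.0, 0.0]
wrist_force: [1.0, 0.5, -0.2]
gripper_width: 26.4
grasp_force: 30.0
```

Request:
{"api": "arm_command", "payload": {
  "moves": [
    {"slide": [0,0,-0.002],"rot": [0,0,0]},
    {"slide": [0,0,-0.003],"rot": [0,0,0]},
    {"slide": [0,0,-0.004],"rot": [0,0,0]},
    {"slide": [0,0,-0.004],"rot": [0,0,0]}
  ]
}}

```text
time: 25.78
tool_pos: [548.5, 127.5, 103.4]
ee_rot: [0.876, 0.483, 0.0, -0.0]
wrist_force: [-2.2, 0.6, 3.3]
gripper_width: 26.5
grasp_force: 30.0
```

Request:
{"api": "arm_command", "payload": {
  "moves": [
    {"slide": [0,0,0],"rot": [0,0,0]},
    {"slide": [0,0,0],"rot": [0,0,0]},
    {"slide": [0,0,0],"rot": [0,0,0]},
    {"slide": [0,0,0],"rot": [0,0,0]},
    {"slide": [0,0,0.06],"rot": [0,0,0]}
  ],
  "claw": 0
}}

```text
time: 26.4
tool_pos: [547.5, 127.2, 131.4]
ee_rot: [0.876, 0.483, -0.002, -0.001]
wrist_force: [0.5, 0.4, -0.0]
gripper_width: 46.6
grasp_force: 0.0
```

Request:
{"api": "arm_command", "payload": {
  "moves": [
    {"slide": [0,0,0.11],"rot": [0,0,0]},
    {"slide": [0,0,0.2],"rot": [0,0,0]},
    {"slide": [0.01,-0.12,0.2],"rot": [0,0,0.1]},
    {"slide": [0.02,-0.24,0.2],"rot": [0,0,0.2]},
    {"slide": [0.03,-0.36,0.2],"rot": [0,0,0.3]}
  ]
}}

```text
time: 27.02
tool_pos: [563.3, -54.3, 233.4]
ee_rot: [0.744, 0.668, 0.0, 0.0]
wrist_force: [1.1, 0.7, 0.1]
gripper_width: 46.4
grasp_force: 0.0
```

Request:
{"api": "arm_command", "payload": {
  "moves": [
    {"slide": [0.001,-0.041,0],"rot": [0,0,0.6]},
    {"slide": [0.001,-0.041,0],"rot": [0,0,0.6]},
    {"slide": [0.001,-0.041,0],"rot": [0,0,0.6]},
    {"slide": [0.001,-0.041,0],"rot": [0,0,0.6]},
    {"slide": [0.001,-0.041,0],"rot": [0,0,0.6]}
  ]
}}

```text
time: 27.65
tool_pos: [564.0, -73.1, 233.1]
ee_rot: [0.379, 0.925, 0.0, -0.0]
wrist_force: [0.4, 0.7, 0.1]
gripper_width: 46.3
grasp_force: 0.0
```

```bash
cat > key.py <<'E'
from plant import arm, optics
from h import *
def run(views=("wrist","top"),tag="k"):
    s=arm.sense(); q=s["ee_rot"]; th=2*np.degrees(np.arctan2(q[1],q[0]))-90
    print(s["tool_pos"].round(1),s["qpos"].round(2),"theta",th.round(1),s["gripper_width"],s["wrist_force"].round(1),s["torque"].round(2))
    for n in views:
        d=optics.read_camera(n); P=cloud(d); cv2.imwrite(f"pics/{tag}_{n}.png",d["frame"][...,::-1])
        for b in blobs(P,sel(P,(520,610,-115,-30),80,100),20):
            r=cv2.minAreaRect(b[4][:,:2].astype(np.float32)); a=r[2]+(90 if r[1][1]>r[1][0] else 0)
            print(n,b[0],b[3],np.round(r[0],1),np.round(r[1],1),"long axis",(a+90)%180-90)
E
python3 -c "
import key,figs;key.run();figs.run(('top','scene'),'d')"
```

```text
[564.  -73.1 233.1] [-0.17 -0.11  1.68  0.    1.57 -0.97] theta 45.4 46.27308824738354 [0.4 0.7 0.1] [ 0.01 -0.18  0.02]
wrist 727 94.2 [562.8 -71.7] [10.1 51.9] long axis -11.064468383789062
[563.9 -73.1 233.1] [-0.17 -0.11  1.68 -0.    1.57 -0.96] [ 0.381  0.925 -0.    -0.   ] 46.43903450938749
top 171 [260.3 205.5] 134.9 [588.6  68.3] 16.4
top 175 [233.1 223.4] 135.0 [547.9 127.6] 16.5
top 178 [262.2 238. ] 136.0 [517.   62.5] 16.4
scene 103 [285.6 186. ] 136.6 [519.4  61.1] 18.8
scene 112 [265.1 197.7] 136.4 [589.7  71.2] 19.2
scene 116 [290.6 203.7] 140.1 [551.7 128. ] 17.8
```

Request:
{"api": "arm_command", "payload": {
  "moves": [
    {"slide": [-0.001,0.001,0],"rot": [0,0,0.39]},
    {"slide": [-0.001,0.001,0],"rot": [0,0,0.39]},
    {"slide": [-0.001,0.001,0],"rot": [0,0,0.39]},
    {"slide": [-0.001,0.001,-0.1],"rot": [0,0,0.39]},
    {"slide": [-0.001,0.001,-0.2],"rot": [0,0,0.39]}
  ]
}}

```text
time: 28.48
tool_pos: [563.6, -72.6, 132.3]
ee_rot: [0.101, 0.995, -0.0, 0.001]
wrist_force: [0.9, 0.3, -0.6]
gripper_width: 46.4
grasp_force: 0.0
```

Request:
{"api": "arm_command", "payload": {
  "moves": [
    {"slide": [0,0,-0.06],"rot": [0,0,0]},
    {"slide": [0,0,-0.095],"rot": [0,0,0]},
    {"slide": [0,0,-0.101],"rot": [0,0,0]},
    {"slide": [0,0,-0.101],"rot": [0,0,0]},
    {"slide": [0,0,-0.101],"rot": [0,0,0]}
  ]
}}

```text
time: 29.1
tool_pos: [564.0, -72.7, 83.9]
ee_rot: [0.099, 0.995, -0.0, 0.001]
wrist_force: [0.5, -1.2, -1.1]
gripper_width: 46.5
grasp_force: 0.0
```

Request:
{"api": "arm_command", "payload": {
  "moves": [
    {"slide": [0,0,0],"rot": [0,0,0]},
    {"slide": [0,0,0],"rot": [0,0,0]},
    {"slide": [0,0,0],"rot": [0,0,0]},
    {"slide": [0,0,0],"rot": [0,0,0]},
    {"slide": [0,0,0],"rot": [0,0,0]}
  ],
  "claw": 1
}}

```text
time: 29.72
tool_pos: [563.5, -72.3, 82.6]
ee_rot: [0.099, 0.995, 0.0, 0.0]
wrist_force: [0.6, 2.9, 0.7]
gripper_width: 10.8
grasp_force: 30.0
```

```bash
python3 -c "
import key;key.run(())"
```

```text
[563.5 -72.3  82.6] [-0.17 -0.03  1.85  0.    1.32 -1.54] theta 78.6 10.790916851862741 [0.6 2.9 0.7] [ 0.64 -0.24 -0.  ]
```

Request:
{"api": "arm_command", "payload": {
  "moves": [
    {"slide": [0,0,0],"rot": [0,0,-0.08]},
    {"slide": [0,0,0],"rot": [0,0,-0.18]},
    {"slide": [0,0,0],"rot": [0,0,-0.28]},
    {"slide": [0,0,0],"rot": [0,0,-0.38]},
    {"slide": [0,0,0],"rot": [0,0,-0.46]}
  ]
}}

```text
time: 30.35
tool_pos: [563.4, -72.6, 82.7]
ee_rot: [0.432, 0.902, -0.0, -0.0]
wrist_force: [-1.2, 1.1, 1.6]
gripper_width: 10.9
grasp_force: 30.0
```

```bash
python3 -c "
import key;key.run(())"
```

```text
[563.4 -72.6  82.7] [-0.17 -0.03  1.85 -0.    1.32 -0.85] theta 38.8 10.907375895234692 [-1.2  1.1  1.6] [0.12 0.06 0.18]
```

Request:
{"api": "arm_command", "payload": {
  "moves": [
    {"slide": [0,0,0],"rot": [0,0,-0.12]},
    {"slide": [0,0,0],"rot": [0,0,-0.24]},
    {"slide": [0,0,0],"rot": [0,0,-0.36]},
    {"slide": [0,0,0],"rot": [0,0,-0.48]},
    {"slide": [0,0,0],"rot": [0,0,-0.6]}
  ]
}}

```text
time: 30.98
tool_pos: [563.0, -72.7, 82.6]
ee_rot: [0.782, 0.624, -0.001, -0.0]
wrist_force: [-4.7, 0.5, 3.0]
gripper_width: 10.6
grasp_force: 30.0
```

Request:
{"api": "arm_command", "payload": {
  "moves": [
    {"slide": [0,0,0],"rot": [0,0,-0.12]},
    {"slide": [0,0,0],"rot": [0,0,-0.24]},
    {"slide": [0,0,0],"rot": [0,0,-0.36]},
    {"slide": [0,0,0],"rot": [0,0,-0.48]},
    {"slide": [0,0,0],"rot": [0,0,-0.6]}
  ]
}}

```text
time: 31.6
tool_pos: [562.7, -72.4, 82.6]
ee_rot: [0.975, 0.222, -0.001, -0.0]
wrist_force: [-9.0, 2.6, 5.9]
gripper_width: 10.7
grasp_force: 30.0
```

Request:
{"api": "arm_command", "payload": {
  "moves": [
    {"slide": [0,0,0],"rot": [0,0,-0.12]},
    {"slide": [0,0,0],"rot": [0,0,-0.24]},
    {"slide": [0,0,0],"rot": [0,0,-0.36]},
    {"slide": [0,0,0],"rot": [0,0,-0.48]},
    {"slide": [0,0,0],"rot": [0,0,-0.6]}
  ]
}}

```text
time: 32.22
tool_pos: [562.7, -72.1, 82.6]
ee_rot: [0.974, -0.224, -0.001, -0.0]
wrist_force: [-7.7, 5.6, 5.3]
gripper_width: 10.5
grasp_force: 30.0
```

Request:
{"api": "arm_command", "payload": {
  "moves": [
    {"slide": [0,0,0],"rot": [0,0,-0.12]},
    {"slide": [0,0,0],"rot": [0,0,-0.24]},
    {"slide": [0,0,0],"rot": [0,0,-0.36]},
    {"slide": [0,0,0],"rot": [0,0,-0.48]},
    {"slide": [0,0,0],"rot": [0,0,-0.58]}
  ]
}}

```text
time: 32.85
tool_pos: [563.0, -71.9, 82.6]
ee_rot: [0.789, -0.614, -0.001, -0.0]
wrist_force: [-5.5, 6.7, 3.7]
gripper_width: 11.0
grasp_force: 30.0
```

Request:
{"api": "arm_command", "payload": {
  "moves": [
    {"slide": [0,0,0],"rot": [0,0,0]},
    {"slide": [0,0,0],"rot": [0,0,0]}
  ]
}}

```text
time: 33.1
tool_pos: [563.0, -71.9, 82.6]
ee_rot: [0.791, -0.612, -0.001, -0.0]
wrist_force: [-6.0, 7.3, 4.1]
gripper_width: 10.5
grasp_force: 30.0
```

```bash
python3 -c "
import key;key.run(('top','scene'))"
```

```text
[563.  -71.9  82.6] [-0.17 -0.03  1.85  0.    1.32  2.72] theta -165.5 10.492092503137867 [-6.   7.3  4.1] [1.41 0.96 0.11]
scene 109 99.9 [568.7 -67.4] [33.3 41.1] long axis -27.59954071044922
```

Request:
{"api": "arm_command", "payload": {
  "moves": [
    {"slide": [0,0,0],"rot": [0,0,0]},
    {"slide": [0,0,0],"rot": [0,0,0]},
    {"slide": [0,0,0],"rot": [0,0,0]},
    {"slide": [0,0,0],"rot": [0,0,0]},
    {"slide": [-0.002,0.002,0],"rot": [0,0,0]}
  ],
  "claw": -0.6
}}

```text
time: 33.83
tool_pos: [562.4, -71.6, 82.6]
ee_rot: [0.791, -0.612, -0.0, 0.0]
wrist_force: [-0.0, -0.2, -0.0]
gripper_width: 55.9
grasp_force: 0.0
```

Request:
{"api": "arm_command", "payload": {
  "moves": [
    {"slide": [0,0,0],"rot": [0,0,0]},
    {"slide": [0,0,0],"rot": [0,0,0]},
    {"slide": [0,0,0],"rot": [0,0,0]},
    {"slide": [0,0,0],"rot": [0,0,0]}
  ]
}}

```text
time: 34.33
tool_pos: [562.5, -71.6, 82.6]
ee_rot: [0.791, -0.612, -0.0, 0.0]
wrist_force: [-0.5, -0.1, -0.0]
gripper_width: 74.2
grasp_force: 0.0
```

```bash
python3 -c "
import key;key.run(('wrist',))"
```

```text
[562.5 -71.6  82.6] [-0.17 -0.03  1.85 -0.    1.32  2.72] theta -165.5 74.24041334731416 [-0.5 -0.1 -0. ] [ 0.12  0.01 -0.02]
wrist 1911 94.8 [566.3 -80.8] [10.  36.2] long axis -72.85604858398438
wrist 809 100.0 [600.8 -64.9] [ 8.  19.4] long axis -47.924495697021484
wrist 850 100.0 [526.5 -84.4] [19.7  8.2] long axis 74.2431640625
```

Request:
{"api": "arm_command", "payload": {
  "moves": [
    {"slide": [0,0,0],"rot": [0,0,0.53]},
    {"slide": [0,0,0],"rot": [0,0,0.53]},
    {"slide": [0,0,0],"rot": [0,0,0.53]},
    {"slide": [0,0,0],"rot": [0,0,0.53]},
    {"slide": [0,0,0],"rot": [0,0,0.53]}
  ]
}}

```text
time: 35.0
tool_pos: [562.5, -71.6, 82.7]
ee_rot: [0.967, -0.256, 0.0, -0.0]
wrist_force: [0.2, -0.6, 0.1]
gripper_width: 74.5
grasp_force: 0.0
```

Request:
{"api": "arm_command", "payload": {
  "moves": [
    {"slide": [0,0,0],"rot": [0,0,0.53]},
    {"slide": [0,0,0],"rot": [0,0,0.53]},
    {"slide": [0,0,0],"rot": [0,0,0.53]},
    {"slide": [0,0,0],"rot": [0,0,0.53]},
    {"slide": [0,0,0],"rot": [0,0,0.53]}
  ]
}}

```text
time: 35.62
tool_pos: [562.5, -71.6, 82.6]
ee_rot: [0.99, 0.138, -0.0, -0.0]
wrist_force: [-0.5, 0.3, -0.3]
gripper_width: 74.5
grasp_force: 0.0
```

Request:
{"api": "arm_command", "payload": {
  "moves": [
    {"slide": [0,0,0],"rot": [0,0,0.53]},
    {"slide": [0,0,0],"rot": [0,0,0.53]},
    {"slide": [0,0,0],"rot": [0,0,0.53]},
    {"slide": [0,0,0],"rot": [0,0,0.53]},
    {"slide": [0,0,0],"rot": [0,0,0.53]}
  ]
}}

```text
time: 36.25
tool_pos: [562.5, -71.6, 82.6]
ee_rot: [0.86, 0.511, -0.0, -0.0]
wrist_force: [-0.1, 0.0, 0.0]
gripper_width: 74.5
grasp_force: 0.0
```

Request:
{"api": "arm_command", "payload": {
  "moves": [
    {"slide": [0,0,0],"rot": [0,0,0.515]},
    {"slide": [0,0,0],"rot": [0,0,0.515]},
    {"slide": [0,0,0],"rot": [0,0,0.515]},
    {"slide": [0,0,0],"rot": [0,0,0.515]},
    {"slide": [0,0,0],"rot": [0,0,0.515]}
  ]
}}

```text
time: 36.88
tool_pos: [562.5, -71.6, 82.6]
ee_rot: [0.606, 0.796, -0.0, -0.0]
wrist_force: [-0.8, 0.4, 0.9]
gripper_width: 74.5
grasp_force: 0.0
```

Request:
{"api": "arm_command", "payload": {
  "moves": [
    {"slide": [0,0,0],"rot": [0,0,0]},
    {"slide": [0,0,0],"rot": [0,0,0]},
    {"slide": [0,0,0],"rot": [0,0,0]},
    {"slide": [0,0,0],"rot": [0,0,0]},
    {"slide": [0,0,0],"rot": [0,0,0]}
  ],
  "claw": 1
}}

```text
time: 37.5
tool_pos: [562.4, -71.6, 82.6]
ee_rot: [0.606, 0.796, -0.0, -0.0]
wrist_force: [-0.4, 0.3, -0.2]
gripper_width: 28.8
grasp_force: 0.0
```

Request:
{"api": "arm_command", "payload": {
  "moves": [
    {"slide": [0,0,0],"rot": [0,0,0]},
    {"slide": [0,0,0],"rot": [0,0,0]},
    {"slide": [0,0,0],"rot": [0,0,0]},
    {"slide": [0,0,0],"rot": [0,0,0]},
    {"slide": [0,0,0],"rot": [0,0,0]}
  ]
}}

```text
time: 38.12
tool_pos: [562.7, -71.5, 82.7]
ee_rot: [0.606, 0.796, 0.0, 0.0]
wrist_force: [5.4, 1.8, -2.6]
gripper_width: 10.9
grasp_force: 30.0
```

```bash
python3 -c "
import key;key.run(())"
```

```text
[562.7 -71.5  82.7] [-0.17 -0.03  1.85  0.    1.32 -0.44] theta 15.4 10.924012673545672 [ 5.4  1.8 -2.6] [ 0.24 -1.1  -0.  ]
```

Request:
{"api": "arm_command", "payload": {
  "moves": [
    {"slide": [0,0,0],"rot": [0,0,-0.1]},
    {"slide": [0,0,0],"rot": [0,0,-0.22]},
    {"slide": [0,0,0],"rot": [0,0,-0.34]},
    {"slide": [0,0,0],"rot": [0,0,-0.46]},
    {"slide": [0,0,0],"rot": [0,0,-0.58]}
  ]
}}

```text
time: 38.75
tool_pos: [563.2, -71.6, 82.7]
ee_rot: [0.886, 0.464, 0.001, 0.001]
wrist_force: [11.0, -0.1, -7.2]
gripper_width: 11.0
grasp_force: 30.0
```

Request:
{"api": "arm_command", "payload": {
  "moves": [
    {"slide": [0,0,0],"rot": [0,0,-0.12]},
    {"slide": [0,0,0],"rot": [0,0,-0.24]},
    {"slide": [0,0,0],"rot": [0,0,-0.36]},
    {"slide": [0,0,0],"rot": [0,0,-0.48]},
    {"slide": [0,0,0],"rot": [0,0,-0.6]}
  ]
}}

```text
time: 39.38
tool_pos: [563.4, -72.1, 82.7]
ee_rot: [0.999, 0.032, 0.001, 0.001]
wrist_force: [14.1, -4.8, -7.5]
gripper_width: 10.9
grasp_force: 30.0
```

Request:
{"api": "arm_command", "payload": {
  "moves": [
    {"slide": [0,0,0],"rot": [0,0,-0.12]},
    {"slide": [0,0,0],"rot": [0,0,-0.24]},
    {"slide": [0,0,0],"rot": [0,0,-0.36]},
    {"slide": [0,0,0],"rot": [0,0,-0.48]},
    {"slide": [0,0,0],"rot": [0,0,-0.6]}
  ]
}}

```text
time: 40.0
tool_pos: [563.2, -72.5, 82.7]
ee_rot: [0.914, -0.406, 0.001, 0.0]
wrist_force: [9.9, -7.7, -7.1]
gripper_width: 10.8
grasp_force: 30.0
```

Request:
{"api": "arm_command", "payload": {
  "moves": [
    {"slide": [0,0,0],"rot": [0,0,-0.1]},
    {"slide": [0,0,0],"rot": [0,0,-0.2]},
    {"slide": [0,0,0],"rot": [0,0,-0.28]},
    {"slide": [0,0,0],"rot": [0,0,-0.32]},
    {"slide": [0,0,0],"rot": [0,0,-0.32]}
  ]
}}

```text
time: 40.62
tool_pos: [563.0, -72.6, 82.7]
ee_rot: [0.793, -0.609, 0.001, 0.0]
wrist_force: [8.5, -8.8, -5.4]
gripper_width: 10.9
grasp_force: 30.0
```

```bash
python3 -c "
import key;key.run(())"
```

```text
[563.  -72.6  82.7] [-0.17 -0.03  1.85 -0.    1.32  2.71] theta -165.1 10.90815603931846 [ 8.5 -8.8 -5.4] [-1.36 -1.57  0.14]
```

Request:
{"api": "arm_command", "payload": {
  "moves": [
    {"slide": [0,0,0],"rot": [0,0,0]},
    {"slide": [0,0,0],"rot": [0,0,0]},
    {"slide": [0,0,0],"rot": [0,0,0]},
    {"slide": [0,0,0],"rot": [0,0,0]},
    {"slide": [0.001,-0.001,0],"rot": [0,0,0]}
  ],
  "claw": -0.6
}}

```text
time: 41.25
tool_pos: [562.9, -72.0, 82.7]
ee_rot: [0.793, -0.609, -0.0, 0.0]
wrist_force: [-0.1, 0.0, 0.5]
gripper_width: 56.1
grasp_force: 0.0
```

Request:
{"api": "arm_command", "payload": {
  "moves": [
    {"slide": [0,0,0],"rot": [0,0,0]},
    {"slide": [0,0,0],"rot": [0,0,0]},
    {"slide": [0,0,0],"rot": [0,0,0]},
    {"slide": [0,0,0],"rot": [0,0,0]}
  ]
}}

```text
time: 41.75
tool_pos: [563.0, -72.1, 82.6]
ee_rot: [0.793, -0.609, 0.0, 0.0]
wrist_force: [0.4, 0.2, -0.8]
gripper_width: 74.3
grasp_force: 0.0
```

Request:
{"api": "arm_command", "payload": {
  "moves": [
    {"slide": [0,0,0],"rot": [0,0,0.53]},
    {"slide": [0,0,0],"rot": [0,0,0.53]},
    {"slide": [0,0,0],"rot": [0,0,0.53]},
    {"slide": [0,0,0],"rot": [0,0,0.53]},
    {"slide": [0,0,0],"rot": [0,0,0.53]}
  ]
}}

```text
time: 42.38
tool_pos: [563.0, -72.1, 82.7]
ee_rot: [0.968, -0.253, 0.0, -0.0]
wrist_force: [-0.3, 0.0, -0.3]
gripper_width: 74.5
grasp_force: 0.0
```

Request:
{"api": "arm_command", "payload": {
  "moves": [
    {"slide": [0,0,0],"rot": [0,0,0.53]},
    {"slide": [0,0,0],"rot": [0,0,0.53]},
    {"slide": [0,0,0],"rot": [0,0,0.53]},
    {"slide": [0,0,0],"rot": [0,0,0.53]},
    {"slide": [0,0,0],"rot": [0,0,0.53]}
  ]
}}

```text
time: 43.0
tool_pos: [562.9, -72.1, 82.6]
ee_rot: [0.99, 0.142, -0.0, -0.0]
wrist_force: [-0.1, -0.4, -0.6]
gripper_width: 74.3
grasp_force: 0.0
```

Request:
{"api": "arm_command", "payload": {
  "moves": [
    {"slide": [0,0,0],"rot": [0,0,0.53]},
    {"slide": [0,0,0],"rot": [0,0,0.53]},
    {"slide": [0,0,0],"rot": [0,0,0.53]},
    {"slide": [0,0,0],"rot": [0,0,0.53]},
    {"slide": [0,0,0],"rot": [0,0,0.53]}
  ]
}}

```text
time: 43.62
tool_pos: [562.9, -72.1, 82.6]
ee_rot: [0.858, 0.514, -0.0, -0.0]
wrist_force: [-0.7, 0.9, 0.5]
gripper_width: 74.0
grasp_force: 0.0
```

Request:
{"api": "arm_command", "payload": {
  "moves": [
    {"slide": [0,0,0],"rot": [0,0,0.513]},
    {"slide": [0,0,0],"rot": [0,0,0.513]},
    {"slide": [0,0,0],"rot": [0,0,0.513]},
    {"slide": [0,0,0],"rot": [0,0,0.513]},
    {"slide": [0,0,0],"rot": [0,0,0.513]}
  ]
}}

```text
time: 44.25
tool_pos: [563.0, -72.1, 82.7]
ee_rot: [0.604, 0.797, 0.0, 0.0]
wrist_force: [0.3, 0.8, -0.5]
gripper_width: 74.3
grasp_force: 0.0
```

Request:
{"api": "arm_command", "payload": {
  "moves": [
    {"slide": [0,0,0],"rot": [0,0,0]},
    {"slide": [0,0,0],"rot": [0,0,0]},
    {"slide": [0,0,0],"rot": [0,0,0]},
    {"slide": [0,0,0],"rot": [0,0,0]},
    {"slide": [0,0,0],"rot": [0,0,0]}
  ],
  "claw": 1
}}

```text
time: 44.88
tool_pos: [563.0, -72.1, 82.7]
ee_rot: [0.604, 0.797, 0.0, 0.0]
wrist_force: [-0.3, 0.2, -0.3]
gripper_width: 29.1
grasp_force: 0.0
```

Request:
{"api": "arm_command", "payload": {
  "moves": [
    {"slide": [0,0,0],"rot": [0,0,0]},
    {"slide": [0,0,0],"rot": [0,0,0]},
    {"slide": [0,0,0],"rot": [0,0,0]},
    {"slide": [0,0,0],"rot": [0,0,0]},
    {"slide": [0,0,0],"rot": [0,0,0]}
  ]
}}

```text
time: 45.5
tool_pos: [563.0, -72.1, 82.7]
ee_rot: [0.604, 0.797, 0.0, 0.0]
wrist_force: [0.6, 0.3, -0.6]
gripper_width: 10.6
grasp_force: 30.0
```

Request:
{"api": "arm_command", "payload": {
  "moves": [
    {"slide": [0,0,0],"rot": [0,0,-0.1]},
    {"slide": [0,0,0],"rot": [0,0,-0.22]},
    {"slide": [0,0,0],"rot": [0,0,-0.34]},
    {"slide": [0,0,0],"rot": [0,0,-0.46]},
    {"slide": [0,0,0],"rot": [0,0,-0.58]}
  ]
}}

```text
time: 46.12
tool_pos: [563.1, -72.1, 82.7]
ee_rot: [0.885, 0.466, 0.0, 0.0]
wrist_force: [1.7, -0.8, -1.4]
gripper_width: 11.0
grasp_force: 30.2
```

```bash
python3 -c "
import key;key.run(())"
```

```text
[563.1 -72.1  82.7] [-0.17 -0.03  1.85 -0.    1.32  0.43] theta -34.5 10.951433176862299 [ 1.7 -0.8 -1.4] [-0.06 -0.36  0.21]
```

Request:
{"api": "arm_command", "payload": {
  "moves": [
    {"slide": [0,0,0],"rot": [0,0,-0.1]},
    {"slide": [0,0,0],"rot": [0,0,-0.2]},
    {"slide": [0,0,0],"rot": [0,0,-0.3]},
    {"slide": [0,0,0],"rot": [0,0,-0.38]},
    {"slide": [0,0,0],"rot": [0,0,-0.42]}
  ]
}}

```text
time: 46.75
tool_pos: [563.1, -72.1, 82.7]
ee_rot: [0.985, 0.17, 0.0, 0.0]
wrist_force: [-1.4, -1.7, -0.8]
gripper_width: 11.2
grasp_force: 33.2
```

```bash
python3 -c "
import key;key.run(())"
```

```text
[563.1 -72.1  82.7] [-0.17 -0.03  1.85 -0.    1.32  1.06] theta -70.4 11.225474790034983 [-1.4 -1.7 -0.8] [-0.38  0.25  0.54]
```

Request:
{"api": "arm_command", "payload": {
  "moves": [
    {"slide": [0,0,0],"rot": [0,0,-0.02]},
    {"slide": [0,0,0],"rot": [0,0,-0.04]},
    {"slide": [0,0,0],"rot": [0,0,-0.06]},
    {"slide": [0,0,0],"rot": [0,0,-0.06]}
  ]
}}

```text
time: 47.25
tool_pos: [563.2, -72.0, 82.7]
ee_rot: [0.992, 0.127, 0.0, 0.0]
wrist_force: [5.4, -1.0, -1.6]
gripper_width: 12.5
grasp_force: 37.9
```

```bash
python3 -c "
import key;key.run(())"
```

```text
[563.2 -72.   82.7] [-0.17 -0.03  1.85  0.    1.32  1.14] theta -75.4 12.481750117658851 [ 5.4 -1.  -1.6] [ 0.   -0.98  0.86]
```

Torque jumped to 0.86 N m and the jaws pried open: the key is at its stop. Next: open, rise, check.

Request:
{"api": "arm_command", "payload": {
  "moves": [
    {"slide": [0,0,0],"rot": [0,0,0]},
    {"slide": [0,0,0],"rot": [0,0,0]},
    {"slide": [0,0,0],"rot": [0,0,0]},
    {"slide": [0,0,0],"rot": [0,0,0]},
    {"slide": [0,0,0.02],"rot": [0,0,0]}
  ],
  "claw": 0
}}

```text
time: 47.88
tool_pos: [562.6, -72.0, 92.3]
ee_rot: [0.992, 0.127, -0.001, -0.0]
wrist_force: [0.4, -0.7, 0.3]
gripper_width: 46.5
grasp_force: 0.0
```

Request:
{"api": "arm_command", "payload": {
  "moves": [
    {"slide": [0,0,0.08],"rot": [0,0,0]},
    {"slide": [0,0,0.18],"rot": [0,0,0]},
    {"slide": [0,0,0.28],"rot": [0,0,0]},
    {"slide": [0,0,0.3],"rot": [0,0,0]},
    {"slide": [0,0,0.3],"rot": [0,0,0]}
  ]
}}

```text
time: 48.5
tool_pos: [563.0, -72.1, 243.2]
ee_rot: [0.992, 0.127, 0.0, 0.0]
wrist_force: [-1.0, 0.5, -1.1]
gripper_width: 46.9
grasp_force: 0.0
```

```bash
python3 -c "
import key,figs;key.run(('wrist','top'),'e');figs.run(('top','scene'),'f')"
```

```text
[563.  -72.1 243.2] [-0.17 -0.12  1.67  0.    1.59  1.14] theta -75.4 46.876011617671864 [-1.   0.5 -1.1] [-0.01  0.02  0.  ]
wrist 644 94.5 [564.8 -72.3] [52. 10.] long axis 28.411348342895508
[562.5 -72.  241.2] [-0.17 -0.12  1.67  0.    1.59  1.14] [ 0.992  0.127 -0.001 -0.   ] 46.5092999798077
top 171 [260.3 205.5] 135.7 [588.7  68.4] 16.3
top 174 [233.1 223.4] 134.5 [547.8 127.7] 16.7
top 178 [262.2 238. ] 136.2 [516.8  62.8] 16.4
scene 105 [285.5 186. ] 135.6 [517.5  63.9] 17.6
scene 112 [265.  197.6] 136.2 [588.6  70. ] 19.2
scene 118 [290.7 203.8] 136.1 [550.8 127.5] 17.9
```

View pics/f_scene.png

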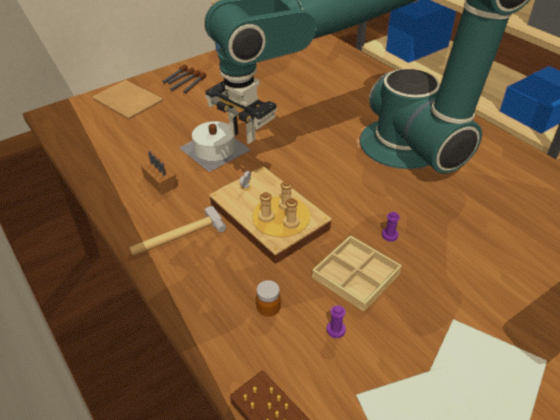

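The three figures stand at (286,195), (266,207) and (291,213), and the tray is empty. The cover at (213,140) is on the felt. The bow was 15.2° past the case's axes at the start and is now 24.3° on the other side. That puts the key at 9.0 rad, the stop.

```bash
python3 - <<'E'
from plant import arm, optics, job
from h import *
ok=[]
for n in ("top","scene"):
    d=optics.read_camera(n); P=cloud(d)
    for b in blobs(P,sel(P,(380,650,-460,-220),58,68),200):
        c,r=cv2.minEnclosingCircle(b[4][:,:2].astype(np.float32)); print(n,b[0],c,r); ok.append(np.hypot(c[0]-514.5,c[1]+340.5)<12)
if ok and all(ok): print(job.hand_in())
E
```

```text
top 1360 (513.4964599609375, -342.8714599609375) 67.36920928955078
scene 713 (517.3201293945312, -340.73663330078125) 73.32483673095703
the job is handed in; nothing more can be done
None
```

Job handed in: the cover stands in the middle of the felt, the three figures present stand upright on the stage, and the key is wound to its stop (measured at about 9.0 rad); the hammer, jar, punch block and purple look-alikes were left alone.

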